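# Slide a prosthesis spacer along the jig rail into its corner pocket

### The arm

A 6-joint arm with a two-finger parallel gripper is mounted at the origin on the work surface. World frame = base frame: x ahead of the robot, y to its left, z up, the work surface at z = 0. Lengths are in m, angles in rad, forces in N, time in s.
With the tool pointing down it reaches from about 0.25 to 0.8 m from the base axis. Payload 3.9 kg.
Tool frame: the origin (TCP) lies midway between the tips of the shut fingers; the grasp point (between the pads) lies 19 mm behind it; z points along the fingers, y is the line along which they close (so a half turn about z gives the same grasp; the last joint's range is limited). The gripper opens to 85 mm and grips with 20 to 120 N. Pads are 22 mm wide; open, the fingers measure 114 mm over their backs; the gripper's body (76 mm by 85 mm) begins 54 mm behind the grasp point. The pads swing forward as they close: fully open they stand 13 mm farther back than shut.
Start: joints at [-1.335, 0.26, -0.138, 1.173, 0, 1.571], TCP at [0.123, -0.51, 0.231] pointing down, gripper open.
Joint ranges: [-2.78, 2.78], [-0.83, 1.72], [-1.28, 1.37], [-1.9, 2.12], [-1.57, 1.48], [-3.14, 3.14]. Speed limits (rad/s): [2.57, 2.57, 3.14, 3.14, 3.14, 3.14].

### API

Orientations are given as [roll, pitch, yaw] about the fixed x, y, z axes, in that order (R = Rz(yaw) Ry(pitch) Rx(roll)).
In Python, from rig import arm, viewer gives the robot as it stands.
- The arm moves only by the tool apply_moves, never from a script. Its argument "rows" is a list of rows, each an object with "jaw": the opening, from 0 (shut) to 1 (fully open); "xyz": the shift along the tool's x, y, z in m, a list of three; "spin": the turn about the tool's z in rad. In form: [{"jaw": jaw, "xyz": [tx, ty, tz], "spin": spin}, ...]. A call has 1 to 8 rows; each row is the pose to reach, as a shift and turn from the pose commanded when the call began, along the tool's axes at that moment; what a row does not reach only later rows make up. A row lasts 1/12 s, in which the tool goes at most 41.7 mm and 7.16 degrees, less where a joint would pass 70% of its speed; a pose out of reach is approached as far as the arm can. A call with a gripper value outside its range is refused whole. The fingers move at their own pace and stop on an object; "newtons" is the grip in N (left out, the last holds). Time passes only in rows, so rows that repeat a pose let the fingers close. It gives the time, the measured TCP pose, the force, the opening and the grip force at its end, in the units of the state.
- arm.state(): the state, without advancing time (a new reading comes with each control period).
- viewer.grab_frame(name): name is "scene" or "top" or "wrist"; returns the picture (384x512x3 uint8, red, green, blue); there is no depth.
- viewer.get_calibration(name): a dict with "K" (3x3 intrinsics, pixels), "view" (4x4, takes a point from world to camera coordinates). Camera axes: x right, y up, looking along -z (the intrinsics and any distortion apply to the point x, -y, -z); pixel columns grow to the right and rows downward; lengths in m; the calibration is good to about 2 mm. A picture is of the moment at which its call begins: read the wrist's pose just before it. get_calibration takes no time and is no camera call; for the wrist camera it gives the pose at the moment of the call.
- arm.hand_in(): hands the job in; it is judged then, once.
The state is a dict: "time_s": time; "joint_positions": joint angles; "qvel": joint speeds; "tau": joint torques, N m; "tcp_pos": TCP position; "ee_rot": TCP orientation; "wrist_force": force on the tool from outside, world axes, zero at the start; "torque": the same for the moment, N m; "width": opening from 0.0 (shut) to 1.0 (fully open); "finger_force": force on a finger pad.
Only numpy, scipy, OpenCV 4.12 (cv2) and the standard library are available. Lean on these libraries where they do the work, as an engineer would, in place of code of your own. Each camera call takes 0.05 s, during which the arm holds its last target. There are 200 camera calls.

### The job

With a fingertip, push the red spacer disc across the plate to rest against the jig's long aluminium rail before it crosses the yellow line, pause briefly, then slide it along the rail, always in touch with it, until it sits fully home in the corner pocket against both rail and end stop. Only push it gently: do not pinch it, tip it or lift it off the jig, leave the other things where they are, and finish with the hand clear.

Things in the scene. Friction and masses are not known exactly. Their poses are not given: they have to be found in the camera images.
- jig: Fixed assembly jig: flat black plate 220 (x) x 300 (y) x 12 mm thick, origin at the centre of its underside on the bench. Its +x points away from the robot, towards the rail; +y along the rail to the pocket. Yaw within 0.4 rad of the robot's axes.
- rail (a point): Middle of the rail's inner face at its top edge (jig x +70, y 0, z +26 mm). The aluminium rail runs the full 300 mm along the far side, 14 mm higher than the plate top (z 12 mm).
- line (a point): Where the painted yellow line that crosses the plate meets the rail (jig x +70, y +30, z +12 mm); the line runs along jig x at y = +30 mm and is flush with the plate.
- pocket (a point): Centre of the spacer when fully home (jig x +45, y +100, z +20 mm). Pocket: rail on +x; end stop with inner face at jig y +125 mm, 14 mm above the plate, running from the rail to x +4 mm; and a lip 10 mm above the plate, from x +4 to +16 mm, y +103 mm to the stop. 54 mm wide between rail and lip, open towards -y and above.
- spacer_center (a point): Centre (half-way up) of the red spacer, a loose smooth disc 50 mm in diameter and 16 mm high with dark holes in its top, 60 to 120 g, lying flat on the plate. It starts 20 to 60 mm short of the rail, and 80 to 140 mm on the -y side of the yellow line. Plate, rail and disc are slippery (friction about 0.25 between them): it slides under well below 1 N and stays where it is left.
- adapter_center (a point): Bystander: steel pyramid adapter, 36 mm round and 30 mm high, standing loose on the near edge of the jig plate on the pocket side; point half-way up (15 mm above its foot).
- tape: Bystander: roll of brown tape lying flat on the bench to one side of the jig, 100 mm outside diameter, 48 mm high; origin at the centre of its underside.
- driver: Bystander: screwdriver with a yellow handle lying on the bench on the other side of the jig, about 200 mm long, handle towards -x, under 40 mm high; origin beneath it.

How it is judged:
By the outcome, as a careful person would: the job done as asked, in the order asked, and still so for the second after the job is handed in, with the robot touching nothing.
It also fails if it takes over 51 s, if anything falls off the work surface, if the arm or the gripper's body presses on something with over 40 N, if the wrist force passes 120 N, or if a joint passes its speed limit or range.

## Working session

There is one attempt and no reset: what is moved stays moved. The work goes in short steps, Python scripts to look and compute and a tool call to move; the robot and the scene stay as the last step left them, time stands still between calls to the robot, and variables do not carry over. Pictures are saved under pics/ and viewed, at most 10 in all, crops included, and the job is handed in when it is done.

Besides the shell and the picture viewer there is one more tool, called after "Request:" in YAML: its name, and indented under it one key for each argument. apply_moves: Moves the arm, as the interface text tells. Its arguments: {"type":"object","properties":{"rows":{"type":"array"},"newtons":{"type":"number"}},"required":["rows"]}

```bash
mkdir -p pics; ls; python3 - <<'E'
from rig import arm, viewer
import cv2
s=arm.state(); print({k:s[k] for k in("time_s","tcp_pos","ee_rot","wrist_force","width")})
for n in("scene","top"):
    c=viewer.get_calibration(n); print(n,c)
    f=viewer.grab_frame(n); cv2.imwrite(f"pics/{n}0.png",f[...,::-1])
E
```

```text
pics
{'time_s': 0.0, 'tcp_pos': array([ 0.12249124, -0.50976329,  0.23044759]), 'ee_rot': array([-3.13954945e+00, -3.29747178e-05,  2.35815745e-01]), 'wrist_force': array([-0.05917748, -0.88997893,  0.22861657]), 'width': 1.0013012637491119}
scene {'K': array([[390.16100159,   0.        , 258.79128316],
       [  0.        , 390.16100159, 189.38422982],
       [  0.        ,   0.        ,   1.        ]]), 'view': array([[-0.31655567,  0.94855307,  0.00629134,  0.16653522],
       [-0.6482189 , -0.22115939,  0.72862938,  0.33233434],
       [ 0.69253503,  0.2265736 ,  0.68487929, -1.36038215],
       [ 0.        ,  0.        ,  0.        ,  1.        ]])}
top {'K': array([[385.92295164,   0.        , 257.80588173],
       [  0.        , 385.92295164, 192.56643036],
       [  0.        ,   0.        ,   1.        ]]), 'view': array([[ 1.08414761e-03, -9.99886454e-01,  1.50300953e-02,
        -8.02673417e-03],
       [ 9.92764192e-01,  2.88092770e-03,  1.20045657e-01,
        -5.59839365e-01],
       [-1.20075327e-01,  1.47911932e-02,  9.92654591e-01,
        -1.20950215e+00],
       [ 0.00000000e+00,  0.00000000e+00,  0.00000000e+00,
         1.00000000e+00]])}
```

View pics/top0.png

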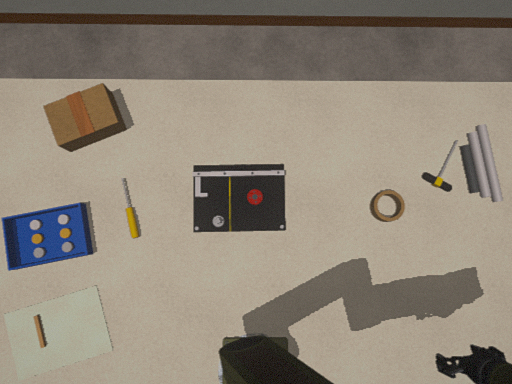

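View pics/scene0.png

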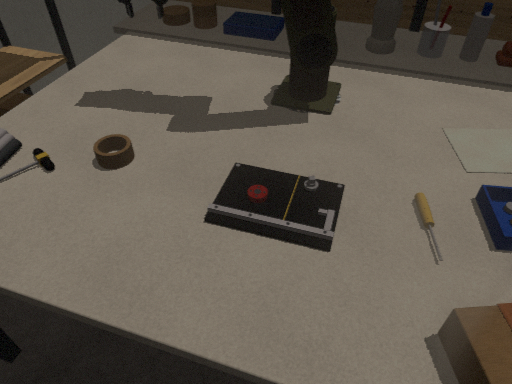

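The top view shows the jig at cols 193–285, rows 164–232. The disc is at (255,197), the yellow line at col 230, the adapter at (218,221) and the stop at (199,188). The tape and driver are well clear. I'll get a coarse measurement first, then look from near.

```bash
cat > h.py <<'E'
import numpy as np, cv2
from rig import arm, viewer
def ray(cal,uv,z):
    K,V=cal["K"],cal["view"]; R,t=V[:3,:3],V[:3,3]
    uv=np.atleast_2d(np.asarray(uv,float))
    d=np.c_[(uv-[K[0,2],K[1,2]])/[K[0,0],K[1,1]],np.ones(len(uv))]*[1,-1,-1]
    d=d@R; o=-R.T@t
    return (o+d*((z-o[2])/d[:,2])[:,None])[:,:2]
def proj(cal,p):
    q=cal["view"][:3,:3]@np.asarray(p)+cal["view"][:3,3]; q=q*[1,-1,-1]
    return (cal["K"]@(q/q[2]))[:2]
def masks(f):
    h=cv2.cvtColor(f,cv2.COLOR_RGB2HSV)
    red=cv2.inRange(h,(0,130,70),(8,255,255))|cv2.inRange(h,(172,130,70),(180,255,255))
    yel=cv2.inRange(h,(18,110,80),(32,255,255))
    return red,yel
def blob(m,box=None):
    n,l,s,c=cv2.connectedComponentsWithStats(m)
    i=1+np.argmax(s[1:,4]); return l==i,s[i],c[i]
E
python3 - <<'E'
from h import *
s=arm.state(); print(s["ee_rot"])
cw=viewer.get_calibration("wrist"); print(cw["K"][0], np.round(-cw["view"][:3,:3].T@cw["view"][:3,3],3), np.round(cw["view"][:3,:3],2))
f=cv2.imread("pics/top0.png")[...,::-1].copy(); c=viewer.get_calibration("top")
r,y=masks(f)
sub=np.zeros_like(r); sub[155:240,185:295]=255
b,st,ce=blob(r&sub); print("disc",st,ce,ray(c,ce,.028))
b,st,ce=blob(y&sub); p=np.argwhere(b)[:,::-1]; P=ray(c,p,.012); print("line",st,ray(c,ce,.012))
vx,vy,x0,y0=cv2.fitLine(P.astype(np.float32),cv2.DIST_L2,0,.01,.01).ravel(); print("yaw",np.arctan2(vy,vx))
print("corners near R,L", ray(c,[[285,231],[194,232]],.012), "rail ends", ray(c,[[284,173],[193,173]],.026))
print("adapter",ray(c,[218,221],.035))
E
```

```text
[-3.13979621e+00  9.25909024e-06  2.35814852e-01]
[300.23003697   0.         253.26983803] [ 0.201 -0.491  0.374] [[ 0.23 -0.97 -0.  ]
 [ 0.92  0.22 -0.31]
 [ 0.3   0.07  0.95]]
disc [247 189  16  16 177] [254.48022599 196.51977401] [[0.5476517  0.00373773]]
line [229 177   2  54 108] [[0.52627811 0.08511485]]
yaw 0.009888778
corners near R,L [[ 0.43720228 -0.09557044]
 [ 0.43357454  0.19876913]] rail ends [[ 0.62540032 -0.09250024]
 [ 0.62430954  0.20391683]]
adapter [[0.46811655 0.11980545]]
```

Request:
apply_moves:
  rows:
    - {"jaw":0,"xyz":[0.033,-0.027,0],"spin":0}
    - {"jaw":0,"xyz":[0.066,-0.053,0],"spin":0}
    - {"jaw":0,"xyz":[0.099,-0.08,0],"spin":0}
    - {"jaw":0,"xyz":[0.132,-0.107,0],"spin":0}
    - {"jaw":0,"xyz":[0.165,-0.134,0],"spin":0}
    - {"jaw":0,"xyz":[0.198,-0.161,0],"spin":0}
    - {"jaw":0,"xyz":[0.23,-0.187,0],"spin":0}
    - {"jaw":0,"xyz":[0.23,-0.187,0],"spin":0}
  newtons: 20

```text
time_s: 0.77
tcp_pos: [0.305, -0.2699, 0.2311]
ee_rot: [-3.139, -0.002, 0.243]
wrist_force: [-0.4, -0.5, -0.8]
width: 0.004
finger_force: 0.0
```

Request:
apply_moves:
  rows:
    - {"jaw":0,"xyz":[0.03,-0.024,0],"spin":0.03}
    - {"jaw":0,"xyz":[0.06,-0.049,0],"spin":0.06}
    - {"jaw":0,"xyz":[0.09,-0.073,0],"spin":0.09}
    - {"jaw":0,"xyz":[0.12,-0.097,0],"spin":0.12}
    - {"jaw":0,"xyz":[0.15,-0.122,0],"spin":0.15}
    - {"jaw":0,"xyz":[0.18,-0.146,0],"spin":0.18}
    - {"jaw":0,"xyz":[0.21,-0.17,0],"spin":0.21}
    - {"jaw":0,"xyz":[0.24,-0.195,0],"spin":0.226}

```text
time_s: 1.43
tcp_pos: [0.4911, -0.0279, 0.231]
ee_rot: [3.141, 0.0, 0.009]
wrist_force: [0.4, -1.3, 0.3]
width: -0.002
finger_force: 0.0
```

Request:
apply_moves:
  rows:
    - {"jaw":0,"xyz":[0.02,-0.025,0],"spin":0}
    - {"jaw":0,"xyz":[0.04,-0.05,0],"spin":0}
    - {"jaw":0,"xyz":[0.06,-0.075,0],"spin":0}
    - {"jaw":0,"xyz":[0.06,-0.08,0],"spin":0}
    - {"jaw":0,"xyz":[0.06,-0.08,0],"spin":0}

```text
time_s: 1.85
tcp_pos: [0.5509, 0.03, 0.2303]
ee_rot: [-3.123, 0.002, 0.045]
wrist_force: [-0.9, -0.6, 0.1]
width: -0.001
finger_force: 0.0
```

```bash
python3 - <<'E'
from h import *
s=arm.state();c=viewer.get_calibration("wrist");f=viewer.grab_frame("wrist"); cv2.imwrite("pics/w1.png",f[...,::-1])
np.savez("pics/w1.npz",**c); print(s["tcp_pos"],s["ee_rot"],s["time_s"],s["wrist_force"])
E
```

```text
[0.55091136 0.02998896 0.2303384 ] [-3.12314912e+00  1.89608467e-03  4.50359125e-02] 1.85 [-0.91089489 -0.57998341  0.0500076 ]
```

View pics/w1.png

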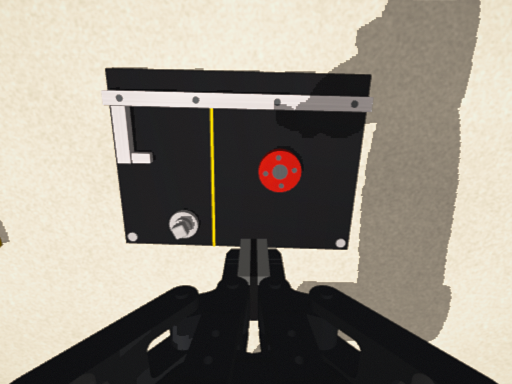

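The wrist view shows the disc at (280,171), the yellow line at col 212 and the rail's inner edge at row ~107. The stop and lip are at (125,135)/(142,157), the adapter is at (183,224), and the shut fingertips end at about (254,240).

```bash
cat >> h.py <<'E'
def look(tag):
    s=arm.state();c=viewer.get_calibration("wrist");f=viewer.grab_frame("wrist"); cv2.imwrite(f"pics/{tag}.png",f[...,::-1])
    return s,c,f
def edge_rows(g,cols,r0,r1):
    "last bright row (sub-pixel at 50%) of the rail in each column"
    out=[]
    for u in cols:
        col=g[r0:r1,u].astype(float); i=np.argmin(np.diff(col)); a,b=col[max(i-3,0):i].max(),col[i+1:i+4].min(); m=(a+b)/2
        for k in range(max(i-2,0),i+3):
            if k+1<len(col) and col[k]>=m>col[k+1]: out.append((u,r0+k+(col[k]-m)/(col[k]-col[k+1])+.0)); break
    return np.array(out)
def fit(P):
    vx,vy,x0,y0=cv2.fitLine(np.asarray(P,np.float32),cv2.DIST_HUBER,0,.01,.01).ravel(); return np.array([x0,y0]),np.array([vx,vy])
E
python3 - <<'E'
from h import *
s,c,f=look("w2"); print(s["tcp_pos"],s["ee_rot"],s["time_s"])
print("tcp px",proj(c,s["tcp_pos"]))
r,y=masks(f); b,st,ce=blob(r); (cc,rad)=cv2.minEnclosingCircle(np.argwhere(b)[:,::-1].astype(np.float32)); print(st,ce,cc)
disc=ray(c,cc,.028)[0]; print("disc",disc,"rad",rad,ray(c,[cc[0]+rad,cc[1]],.028)[0]-disc)
yy=y.copy(); yy[:,:180]=0; yy[:,240:]=0
b,st,ce=blob(yy); L0,ld=fit(ray(c,np.argwhere(b)[:,::-1],.012)); print("line",st,L0,np.arctan2(*(ld*np.sign(ld[0]))[::-1]))
g=cv2.cvtColor(f,cv2.COLOR_RGB2GRAY); E=edge_rows(g,list(range(150,265,4)),95,125)
R0,rd=fit(ray(c,E,.026)); rd*=np.sign(rd[1]); print("rail",E[[0,-1]],R0,"yaw",np.arctan2(-rd[0],rd[1]))
ey=rd; ex=np.array([rd[1],-rd[0]])
# jig origin: rail at x=.07, line at y=.03
A=np.array([ex,ey]); o=A.T@np.array([ex@R0-.07, ey@L0-.03]); print("jig",o)
J=lambda p:(A@(np.asarray(p)-o))
print("disc jig",J(disc)); print("near screws", [J(q) for q in ray(c,[[132,237],[340,243]],.012)], "lip", J(ray(c,[145,158],.022)[0]), "stop end", J(ray(c,[125,163],.026)[0]))
np.savez("jig.npz",o=o,A=A)
E
```

```text
[0.54999018 0.02930917 0.23053188] [-3.12349534e+00  2.43013573e-03  4.39787451e-02] 1.9
tcp px [252.81410624 254.31740095]
[ 257  148   44   44 1276] [278.60109718 169.48824451] (278.6176452636719, 169.6764678955078)
disc [0.54882718 0.00266387] rad 22.035186767578125 [ 0.00124401 -0.02585377]
line [209 107   7 139 571] [0.53151387 0.0840417 ] 0.0195855
rail [[150.         104.88793103]
 [262.         107.7556391 ]] [0.6169226  0.06776779] yaw 0.020710306
jig [0.5471853  0.05435987]
disc jig [ 0.00057096 -0.05171892]
near screws [array([-0.10111589,  0.13875526]), array([-0.10110242, -0.13952726])] lip [0.00904153 0.10764525] stop end [0.00322524 0.13055777]
```

Request:
apply_moves:
  rows:
    - {"jaw":0,"xyz":[-0.02,0.008,0.03],"spin":0}
    - {"jaw":0,"xyz":[-0.04,0.016,0.06],"spin":0}
    - {"jaw":0,"xyz":[-0.06,0.025,0.09],"spin":0}
    - {"jaw":0,"xyz":[-0.063,0.025,0.12],"spin":0}
    - {"jaw":0,"xyz":[-0.063,0.025,0.13],"spin":0}
    - {"jaw":0,"xyz":[-0.063,0.025,0.13],"spin":0}
    - {"jaw":0,"xyz":[-0.063,0.025,0.13],"spin":0}

```text
time_s: 2.53
tcp_pos: [0.4875, 0.0034, 0.101]
ee_rot: [-3.123, 0.001, 0.042]
wrist_force: [-0.3, 0.8, 0.1]
width: 0.001
finger_force: 0.0
```

```bash
python3 - <<'E'
from h import *
s,c,f=look("w3"); print(np.round(s["joint_positions"],3),s["tcp_pos"],s["ee_rot"],s["time_s"],s["qvel"].round(3))
d=np.load("jig.npz");print("jig tcp",d["A"]@(s["tcp_pos"][:2]-d["o"])); print(proj(c,s["tcp_pos"]))
E
```

```text
[-0.005  0.295 -0.455  0.823  0.018  3.094] [0.48745986 0.00338644 0.10098081] [-3.12315417e+00  1.42748493e-03  4.23402844e-02] 2.5333 [ 0.008 -0.01   0.054  0.004  0.001  0.001]
jig tcp [-0.06076823 -0.04972565]
[252.87543086 254.30963502]
```

View pics/w3.png

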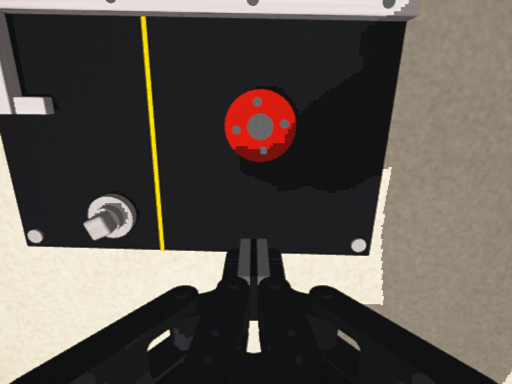

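The view shows the disc at (260,125) and the fingertips at (254,240), in line behind it. Joint 6 is near its upper limit, so yaw can only increase from here. Next: descend behind the disc.

Request:
apply_moves:
  rows:
    - {"jaw":0,"xyz":[0,0.002,0.03],"spin":0}
    - {"jaw":0,"xyz":[0,0.002,0.06],"spin":0}
    - {"jaw":0,"xyz":[0,0.002,0.076],"spin":0}
    - {"jaw":0,"xyz":[0,0.002,0.083],"spin":0}
    - {"jaw":0,"xyz":[0.01,0.002,0.083],"spin":0}
    - {"jaw":0,"xyz":[0.018,0.002,0.083],"spin":0}
    - {"jaw":0,"xyz":[0.02,0.002,0.083],"spin":0}
    - {"jaw":0,"xyz":[0.02,0.002,0.083],"spin":0}

```text
time_s: 3.25
tcp_pos: [0.512, 0.0047, 0.0196]
ee_rot: [-3.123, -0.005, 0.044]
wrist_force: [-0.5, 0.1, 0.5]
width: -0.0
finger_force: 0.0
```

Request:
apply_moves:
  rows:
    - {"jaw":0,"xyz":[0.004,0.0,0],"spin":0}
    - {"jaw":0,"xyz":[0.008,0.0,0],"spin":0}
    - {"jaw":0,"xyz":[0.012,0.0,0],"spin":0}
    - {"jaw":0,"xyz":[0.016,0.0,0],"spin":0}
    - {"jaw":0,"xyz":[0.02,0.0005,0],"spin":0}
    - {"jaw":0,"xyz":[0.022,0.0005,0],"spin":0}
    - {"jaw":0,"xyz":[0.024,0.0005,0],"spin":0}
    - {"jaw":0,"xyz":[0.024,0.0005,0],"spin":0}

```text
time_s: 3.92
tcp_pos: [0.5331, 0.0052, 0.0178]
ee_rot: [-3.123, -0.0, 0.044]
wrist_force: [-1.1, -0.4, -0.2]
width: -0.004
finger_force: 0.0
```

```bash
cat >> h.py <<'E'
def rep(tag):
    s,c,f=look(tag); d=np.load("jig.npz"); J=lambda p:(d["A"]@(np.asarray(p)[:2]-d["o"])*1000).round(1)
    b,st,ce=blob(masks(f)[0]); h=cv2.convexHull(np.argwhere(b)[:,::-1].astype(np.int32))
    if b.sum()>50: cc,rad=cv2.minEnclosingCircle(h); print("disc jig",J(ray(c,cc,.028)[0]),"box",st)
    print("tcp jig",J(s["tcp_pos"]),"z",s["tcp_pos"][2].round(4),s["ee_rot"].round(3),"F",s["wrist_force"].round(1),"t",s["time_s"])
E
python3 -c "
from h import *
rep('w4')"
```

```text
disc jig [ 23.4 -51.5] box [ 206  138  109  107 7422]
tcp jig [-15.1 -48.9] z 0.0178 [-3.123 -0.     0.044] F [-1.1 -0.4 -0.2] t 3.9167
```

Request:
apply_moves:
  rows:
    - {"jaw":0,"xyz":[0.003,0.0,0],"spin":0}
    - {"jaw":0,"xyz":[0.006,0.0,0],"spin":0}
    - {"jaw":0,"xyz":[0.009,0.0,0],"spin":0}
    - {"jaw":0,"xyz":[0.012,0.0,0],"spin":0}
    - {"jaw":0,"xyz":[0.015,0.0,0],"spin":0}
    - {"jaw":0,"xyz":[0.017,0.0,0],"spin":0}
    - {"jaw":0,"xyz":[0.018,0.0,0],"spin":0}
    - {"jaw":0,"xyz":[0.018,0.0,0],"spin":0}

```text
time_s: 4.63
tcp_pos: [0.5509, 0.006, 0.0179]
ee_rot: [-3.123, -0.0, 0.044]
wrist_force: [0.4, -0.3, -0.7]
width: -0.001
finger_force: 0.0
```

Request:
apply_moves:
  rows:
    - {"jaw":0,"xyz":[0.001,0.0,0],"spin":0}
    - {"jaw":0,"xyz":[0.002,0.0,0],"spin":0}
    - {"jaw":0,"xyz":[0.002,0.0,0],"spin":0}

```text
time_s: 4.88
tcp_pos: [0.5526, 0.0061, 0.0178]
ee_rot: [-3.123, 0.0, 0.044]
wrist_force: [-0.4, 0.5, -0.0]
width: 0.005
finger_force: 0.0
```

```bash
python3 -c "
from h import *
rep('w5')"
```

```text
disc jig [ 42.9 -51. ] box [ 206  138  109  107 7384]
tcp jig [  4.5 -48.4] z 0.0178 [-3.123  0.     0.044] F [-0.4  0.5 -0. ] t 4.8833
```

Request:
apply_moves:
  rows:
    - {"jaw":0,"xyz":[0.001,0.0,0],"spin":0}
    - {"jaw":0,"xyz":[0.0015,0.0,0],"spin":0}
    - {"jaw":0,"xyz":[0.002,0.0,0],"spin":0}
    - {"jaw":0,"xyz":[0.002,0.0,0],"spin":0}

```text
time_s: 5.27
tcp_pos: [0.5546, 0.0062, 0.0178]
ee_rot: [-3.123, 0.0, 0.044]
wrist_force: [0.2, -0.5, 0.5]
width: -0.004
finger_force: 0.0
```

Request:
apply_moves:
  rows:
    - {"jaw":0,"xyz":[0.0005,0.0,0],"spin":0}
    - {"jaw":0,"xyz":[0.001,0.0,0],"spin":0}
    - {"jaw":0,"xyz":[0.001,0.0,0],"spin":0}

```text
time_s: 5.52
tcp_pos: [0.5556, 0.0062, 0.0178]
ee_rot: [-3.123, 0.0, 0.044]
wrist_force: [0.2, 0.8, -0.5]
width: -0.002
finger_force: 0.0
```

```bash
python3 -c "
from h import *
rep('w6')"
```

```text
disc jig [ 45.7 -50.9] box [ 206  140  109  105 7334]
tcp jig [  7.5 -48.3] z 0.0178 [-3.123  0.     0.044] F [ 0.2  0.8 -0.5] t 5.5167
```

View pics/w6.png

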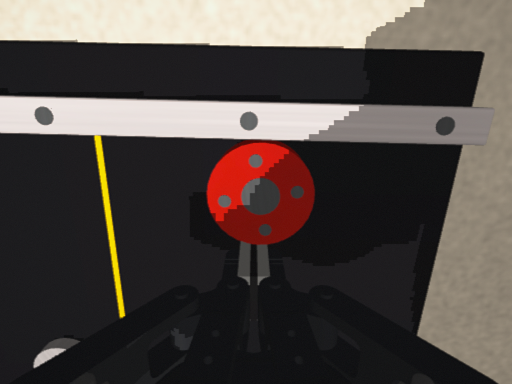

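The view shows the disc (260,193) with its upper edge at row ~141, almost touching the rail edge at about row 140. I'll measure the gap.

```bash
cat >> h.py <<'E'
def gap(f,c,cols):
    "disc centre and rail distance, jig axes, mm, from this frame alone"
    d=np.load("jig.npz");A=d["A"]; g=f[...,1]  # green: rail bright, disc and plate dark
    P=ray(c,edge_rows(g,cols,100,165),.026); R0,_=fit(P); 
    b,_,_=blob(masks(f)[0]); h=cv2.convexHull(np.argwhere(b)[:,::-1].astype(np.int32)); q=ray(c,h[:,0],.028)
    ((x,y),r)=cv2.minEnclosingCircle((q*1000).astype(np.float32))
    print("radius",round(r,1),"centre to rail mm",((R0-np.array([x,y])/1000)@A[0]*1000).round(2),"rail jig x",((A@(R0-d['o']))*1000).round(1), "top edge to rail",((R0-q)@A[0]*1000).min().round(2))
E
python3 - <<'E'
from h import *
c=viewer.get_calibration("wrist")
f=cv2.imread("pics/w6.png")[...,::-1].copy(); gap(f,c,list(range(110,235,5))); gap(f,c,list(range(215,300,5)))
E
```

```text
radius 25.9 centre to rail mm 25.27 rail jig x [70.  -9.1] top edge to rail 0.14
radius 25.9 centre to rail mm 25.26 rail jig x [ 70.  -47.6] top edge to rail 0.12
```

Request:
apply_moves:
  rows:
    - {"jaw":0,"xyz":[0.0005,0.0,0],"spin":0}
    - {"jaw":0,"xyz":[0.0005,0.0,0],"spin":0}
    - {"jaw":0,"xyz":[0.0005,0.0,0],"spin":0}

```text
time_s: 5.82
tcp_pos: [0.5561, 0.0062, 0.0178]
ee_rot: [-3.123, 0.0, 0.044]
wrist_force: [0.1, -0.6, 0.9]
width: -0.001
finger_force: 0.0
```

Request:
apply_moves:
  rows:
    - {"jaw":0,"xyz":[0.0005,0.0,0],"spin":0}
    - {"jaw":0,"xyz":[0.0005,0.0,0],"spin":0}
    - {"jaw":0,"xyz":[0.0005,0.0,0],"spin":0}

```text
time_s: 6.07
tcp_pos: [0.5565, 0.0063, 0.0178]
ee_rot: [-3.123, 0.0, 0.044]
wrist_force: [-0.1, -0.4, 0.1]
width: -0.004
finger_force: 0.1
```

```bash
python3 - <<'E'
from h import *
rep('w7'); c=viewer.get_calibration("wrist")
f=cv2.imread("pics/w7.png")[...,::-1].copy(); gap(f,c,list(range(110,235,5))); gap(f,c,list(range(215,300,5)))
E
```

```text
disc jig [ 46.6 -50.9] box [ 206  142  109  103 7278]
tcp jig [  8.3 -48.3] z 0.0178 [-3.123  0.     0.044] F [-0.1 -0.4  0.1] t 6.0667
radius 25.8 centre to rail mm 24.55 rail jig x [70.  -9.1] top edge to rail 0.02
radius 25.8 centre to rail mm 24.55 rail jig x [ 70.  -45.8] top edge to rail 0.03
```

```bash
python3 - <<'E'
from h import *
d=np.load("jig.npz"); c=viewer.get_calibration("wrist")
for n in("w4","w5","w6","w7"):
    f=cv2.imread(f"pics/{n}.png")[...,::-1].copy(); r=masks(f)[0]; b,st,_=blob(r)
    m=np.where(b,255,0).astype(np.uint8)
    cs,h=cv2.findContours(m,cv2.RETR_CCOMP,cv2.CHAIN_APPROX_NONE)
    holes=[q for q,hh in zip(cs,h[0]) if hh[3]>=0 and cv2.contourArea(q)>40]
    print(n,[ (np.round(cv2.minEnclosingCircle(q)[0],1).tolist(),round(cv2.minEnclosingCircle(q)[1],1)) for q in holes])
    o=max(cs,key=cv2.contourArea)[:,0]; o=o[(o[:,1]>160)&(o[:,1]<225)].astype(float)  # side arcs
    k=np.linalg.lstsq(np.c_[2*o,np.ones(len(o))],(o**2).sum(1),rcond=None)[0]; print("  arc circle",k[:2].round(1),np.sqrt(k[2]+k[0]**2+k[1]**2).round(1))
    print("  rail row at col 260",edge_rows(f[...,1],[200,320],90,175))
E
```

```text
w4 [([264.5, 229.0], 6.8), ([224.0, 200.5], 7.2), ([296.8, 191.5], 7.2), ([260.0, 195.5], 20.2), ([255.0, 160.0], 7.3)]
  arc circle [260.  192.8] 53.5
  rail row at col 260 [[200.          95.5       ]
 [320.         122.59090909]]
w5 [([264.7, 229.5], 6.8), ([224.1, 200.5], 7.1), ([296.9, 191.8], 7.2), ([260.1, 195.9], 20.1), ([255.1, 160.3], 7.4)]
  arc circle [260.  193.2] 53.3
  rail row at col 260 [[200.         130.704     ]
 [320.         132.14814815]]
w6 [([264.7, 229.5], 6.8), ([224.0, 200.5], 7.2), ([296.9, 191.8], 7.2), ([260.1, 195.9], 20.1), ([255.1, 160.3], 7.4)]
  arc circle [260.  193.1] 53.3
  rail row at col 260 [[200.         137.66260163]
 [320.         129.59756098]]
w7 [([264.7, 229.5], 6.8), ([224.1, 200.5], 7.1), ([296.9, 191.8], 7.2), ([260.1, 195.9], 20.1), ([255.1, 160.3], 7.4)]
  arc circle [260.  193.2] 53.3
  rail row at col 260 [[200.         139.67479675]
 [320.         131.60493827]]
```

```bash
python3 - <<'E'
import cv2,numpy as np
a=[cv2.resize(cv2.imread(f"pics/{n}.png")[125:255,195:325],None,fx=3,fy=3,interpolation=cv2.INTER_NEAREST) for n in("w5","w7")]
cv2.imwrite("pics/cmp.png",np.hstack(a))
E
```

```text
(no output)
```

View pics/cmp.png

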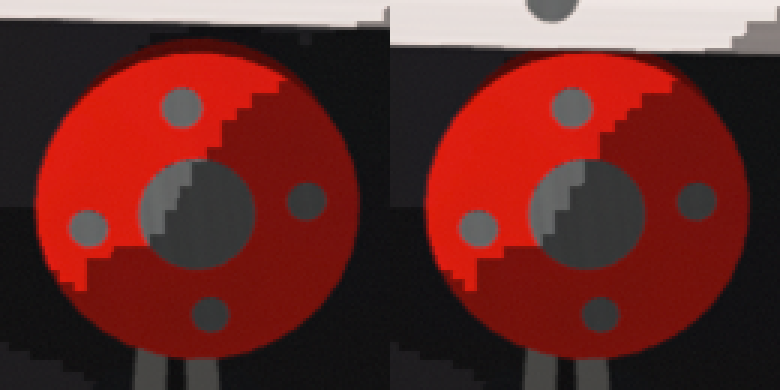

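The crop shows the dark far side of the disc beyond its top face, so that side had biased my circle. The hub at (260,196) is the true centre, so I'll use that.

```bash
cat >> h.py <<'E'
def hub(n,c,cols=range(212,300,4)):
    d=np.load("jig.npz");A=d["A"]; f=cv2.imread(f"pics/{n}.png")[...,::-1].copy(); b,_,_=blob(masks(f)[0])
    cs,h=cv2.findContours(np.where(b,255,0).astype(np.uint8),cv2.RETR_CCOMP,cv2.CHAIN_APPROX_NONE)
    q=max([q for q,hh in zip(cs,h[0]) if hh[3]>=0],key=cv2.contourArea); p=ray(c,cv2.minEnclosingCircle(q)[0],.028)[0]
    print("disc jig by hub",(A@(p-d["o"])*1000).round(2),cv2.minEnclosingCircle(q))
    return p
E
python3 - <<'E'
from h import *
d=np.load("jig.npz");A=d["A"]; c=viewer.get_calibration("wrist"); p=hub("w7",c)
f=cv2.imread("pics/w7.png")[...,::-1].copy()
e=edge_rows(f[...,1],[220,230,240,250,260,270,280,290],120,150); print(e.round(1).tolist()); print(((ray(c,e,.026)-p)@A[0]*1000).round(2))
E
```

```text
disc jig by hub [ 44.87 -51.07] ((260.10302734375, 195.939697265625), 20.13106918334961)
[[220.0, 139.8], [230.0, 140.3], [240.0, 140.8], [250.0, 140.8], [260.0, 140.7], [270.0, 140.9], [280.0, 141.7], [290.0, 141.7]]
[25.27 25.16 25.06 25.17 25.29 25.32 25.08 25.21]
```

Request:
apply_moves:
  rows:
    - {"jaw":0,"xyz":[0.0005,0.0,0],"spin":0}
    - {"jaw":0,"xyz":[0.0005,0.0,0],"spin":0}

```text
time_s: 6.28
tcp_pos: [0.5566, 0.0062, 0.0178]
ee_rot: [-3.123, 0.001, 0.044]
wrist_force: [-1.2, 0.0, 0.4]
width: -0.005
finger_force: 0.6
```

Request:
apply_moves:
  rows:
    - {"jaw":0,"xyz":[0.0003,0.0,0],"spin":0}
    - {"jaw":0,"xyz":[0.0003,0.0,0],"spin":0}

```text
time_s: 6.45
tcp_pos: [0.5566, 0.0062, 0.0177]
ee_rot: [-3.123, 0.002, 0.044]
wrist_force: [-1.5, 0.2, 0.4]
width: 0.001
finger_force: 1.0
```

```bash
python3 - <<'E'
from h import *
rep('w8'); hub("w8",viewer.get_calibration("wrist"))
E
```

```text
disc jig [ 46.7 -50.9] box [ 206  142  109  103 7302]
tcp jig [  8.4 -48.3] z 0.0177 [-3.123e+00  2.000e-03  4.400e-02] F [-1.5  0.2  0.4] t 6.45
disc jig by hub [ 45.03 -51.07] ((260.1000061035156, 196.0), 20.12496566772461)
```

The force reads 1.5 N and the disc has stopped at x = 45, so it's against the rail. I'll pause, back off straight, then turn the fingertip while swinging round behind it.

Request:
apply_moves:
  rows:
    - {"jaw":0,"xyz":[0,0,0],"spin":0}
    - {"jaw":0,"xyz":[0,0,0],"spin":0}
    - {"jaw":0,"xyz":[0,0,0],"spin":0}
    - {"jaw":0,"xyz":[0,0,0],"spin":0}
    - {"jaw":0,"xyz":[0,0,0],"spin":0}
    - {"jaw":0,"xyz":[0,0,0],"spin":0}
    - {"jaw":0,"xyz":[0,0,0],"spin":0}
    - {"jaw":0,"xyz":[0,0,0],"spin":0}

```text
time_s: 7.17
tcp_pos: [0.5567, 0.0063, 0.0177]
ee_rot: [-3.123, 0.001, 0.044]
wrist_force: [-3.9, 0.2, 1.8]
width: 0.003
finger_force: 2.1
```

Request:
apply_moves:
  rows:
    - {"jaw":0,"xyz":[-0.002,0,0],"spin":0}
    - {"jaw":0,"xyz":[-0.006,0,0],"spin":0}
    - {"jaw":0,"xyz":[-0.015,0,0],"spin":0}
    - {"jaw":0,"xyz":[-0.025,0,0],"spin":0}
    - {"jaw":0,"xyz":[-0.03,0,0],"spin":0}
    - {"jaw":0,"xyz":[-0.03,0,0],"spin":0}

```text
time_s: 7.67
tcp_pos: [0.5258, 0.0049, 0.0179]
ee_rot: [-3.123, 0.001, 0.044]
wrist_force: [-1.4, 0.2, -0.0]
width: 0.001
finger_force: 0.0
```

Request:
apply_moves:
  rows:
    - {"jaw":0,"xyz":[0,0.008,0],"spin":-0.11}
    - {"jaw":0,"xyz":[0,0.016,0],"spin":-0.22}
    - {"jaw":0,"xyz":[0,0.024,0],"spin":-0.33}
    - {"jaw":0,"xyz":[0,0.032,0],"spin":-0.44}
    - {"jaw":0,"xyz":[0,0.04,0],"spin":-0.55}
    - {"jaw":0,"xyz":[0,0.048,0],"spin":-0.66}
    - {"jaw":0,"xyz":[0,0.056,0],"spin":-0.77}
    - {"jaw":0,"xyz":[0,0.056,0],"spin":-0.88}

```text
time_s: 8.33
tcp_pos: [0.5309, -0.0523, 0.0171]
ee_rot: [-3.132, -0.015, 0.928]
wrist_force: [-0.2, 0.3, 0.1]
width: -0.001
finger_force: 0.0
```

Request:
apply_moves:
  rows:
    - {"jaw":0,"xyz":[0,0,0],"spin":-0.1}
    - {"jaw":0,"xyz":[0,0,0],"spin":-0.2}
    - {"jaw":0,"xyz":[0,0,0],"spin":-0.23}
    - {"jaw":0,"xyz":[0,0,0],"spin":-0.23}
    - {"jaw":0,"xyz":[0,0,0],"spin":-0.23}

```text
time_s: 8.75
tcp_pos: [0.5304, -0.0511, 0.017]
ee_rot: [-3.134, -0.017, 1.153]
wrist_force: [1.2, -0.3, 0.0]
width: 0.001
finger_force: 0.0
```

```bash
python3 - <<'E'
from h import *
rep('w9'); hub("w9",viewer.get_calibration("wrist"))
E
```

```text
disc jig [ 45.3 -49.4] box [ 274   41  120  124 9552]
tcp jig [ -18.9 -105. ] z 0.017 [-3.134 -0.017  1.153] F [ 1.2 -0.3  0. ] t 8.75
disc jig by hub [ 44.82 -50.74] ((333.6325378417969, 105.3795166015625), 23.335573196411133)
```

Request:
apply_moves:
  rows:
    - {"jaw":0,"xyz":[0.005,0.011,0],"spin":0}
    - {"jaw":0,"xyz":[0.01,0.022,0],"spin":0}
    - {"jaw":0,"xyz":[0.015,0.033,0],"spin":0}
    - {"jaw":0,"xyz":[0.02,0.044,0],"spin":0}
    - {"jaw":0,"xyz":[0.026,0.041,0],"spin":0}
    - {"jaw":0,"xyz":[0.031,0.039,0],"spin":0}
    - {"jaw":0,"xyz":[0.033,0.038,0],"spin":0}
    - {"jaw":0,"xyz":[0.033,0.038,0],"spin":0}

```text
time_s: 9.47
tcp_pos: [0.5766, -0.0353, 0.0168]
ee_rot: [-3.131, -0.016, 1.155]
wrist_force: [-0.7, -0.8, -0.9]
width: -0.003
finger_force: 0.0
```

Request:
apply_moves:
  rows:
    - {"jaw":0,"xyz":[0.0018,-0.0008,0],"spin":0}
    - {"jaw":0,"xyz":[0.0036,-0.0017,0],"spin":0}
    - {"jaw":0,"xyz":[0.0054,-0.0025,0],"spin":0}
    - {"jaw":0,"xyz":[0.0072,-0.0034,0],"spin":0}
    - {"jaw":0,"xyz":[0.009,-0.0042,0],"spin":0}
    - {"jaw":0,"xyz":[0.011,-0.0051,0],"spin":0}
    - {"jaw":0,"xyz":[0.013,-0.0061,0],"spin":0}
    - {"jaw":0,"xyz":[0.015,-0.007,0],"spin":0}

```text
time_s: 10.13
tcp_pos: [0.5775, -0.0195, 0.0173]
ee_rot: [-3.133, -0.016, 1.154]
wrist_force: [-0.0, -1.3, 0.3]
width: -0.001
finger_force: 0.1
```

```bash
python3 - <<'E'
from h import *
rep('w10'); hub("w10",viewer.get_calibration("wrist"))
E
```

```text
disc jig [ 45.6 -40.9] box [ 200  138  109  108 7450]
tcp jig [ 28.8 -74.4] z 0.0173 [-3.133 -0.016  1.154] F [-0.  -1.3  0.3] t 10.1333
disc jig by hub [ 44.94 -41.89] ((254.0, 195.5), 20.155742645263672)
```

View pics/w10.png

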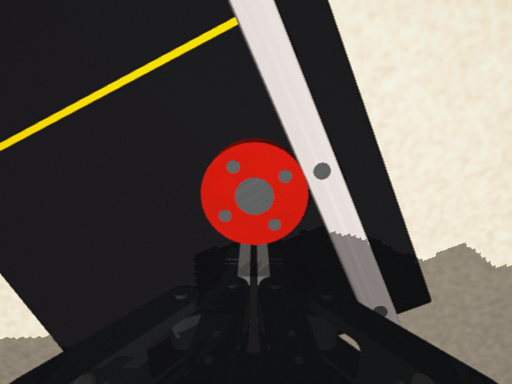

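The disc sits centred on the fingertip at (254,195) and touches the rail. I'll continue along it.

Request:
apply_moves:
  rows:
    - {"jaw":0,"xyz":[0.003,-0.0014,0],"spin":0}
    - {"jaw":0,"xyz":[0.007,-0.0033,0],"spin":0}
    - {"jaw":0,"xyz":[0.011,-0.0051,0],"spin":0}
    - {"jaw":0,"xyz":[0.015,-0.007,0],"spin":0}
    - {"jaw":0,"xyz":[0.019,-0.0089,0],"spin":0}
    - {"jaw":0,"xyz":[0.023,-0.0107,0],"spin":0}
    - {"jaw":0,"xyz":[0.027,-0.0126,0],"spin":0}
    - {"jaw":0,"xyz":[0.031,-0.0145,0],"spin":0}

```text
time_s: 10.85
tcp_pos: [0.5768, 0.0151, 0.018]
ee_rot: [-3.133, -0.016, 1.154]
wrist_force: [-0.3, -0.8, 0.2]
width: -0.001
finger_force: 0.1
```

Request:
apply_moves:
  rows:
    - {"jaw":0,"xyz":[0.004,-0.0019,0],"spin":0}
    - {"jaw":0,"xyz":[0.008,-0.0037,0],"spin":0}
    - {"jaw":0,"xyz":[0.012,-0.0056,0],"spin":0}
    - {"jaw":0,"xyz":[0.016,-0.0075,0],"spin":0}
    - {"jaw":0,"xyz":[0.02,-0.0093,0],"spin":0}
    - {"jaw":0,"xyz":[0.024,-0.0112,0],"spin":0}
    - {"jaw":0,"xyz":[0.028,-0.013,0],"spin":0}
    - {"jaw":0,"xyz":[0.031,-0.0145,0],"spin":0}

```text
time_s: 11.52
tcp_pos: [0.5762, 0.0493, 0.0186]
ee_rot: [-3.133, -0.017, 1.154]
wrist_force: [0.8, -0.2, -0.2]
width: 0.002
finger_force: 0.1
```

```bash
python3 - <<'E'
from h import *
rep('w11'); hub("w11",viewer.get_calibration("wrist"))
E
```

```text
disc jig [45.5 27.9] box [ 200  138  108  106 7297]
tcp jig [28.9 -5.7] z 0.0186 [-3.133 -0.017  1.154] F [ 0.8 -0.2 -0.2] t 11.5167
disc jig by hub [44.92 27.13] ((253.6794891357422, 194.5), 19.83774757385254)
```

Request:
apply_moves:
  rows:
    - {"jaw":0,"xyz":[0.003,-0.0014,0.0002],"spin":0}
    - {"jaw":0,"xyz":[0.007,-0.0033,0.0004],"spin":0}
    - {"jaw":0,"xyz":[0.011,-0.0051,0.0006],"spin":0}
    - {"jaw":0,"xyz":[0.015,-0.007,0.0008],"spin":0}
    - {"jaw":0,"xyz":[0.019,-0.0089,0.001],"spin":0}
    - {"jaw":0,"xyz":[0.023,-0.0107,0.0012],"spin":0}
    - {"jaw":0,"xyz":[0.027,-0.0126,0.0013],"spin":0}
    - {"jaw":0,"xyz":[0.031,-0.0145,0.0014],"spin":0}

```text
time_s: 12.23
tcp_pos: [0.5755, 0.0835, 0.0178]
ee_rot: [-3.133, -0.017, 1.154]
wrist_force: [-0.5, -0.1, 0.8]
width: -0.001
finger_force: 0.2
```

Request:
apply_moves:
  rows:
    - {"jaw":0,"xyz":[0.004,-0.0019,0.0001],"spin":0}
    - {"jaw":0,"xyz":[0.008,-0.0037,0.0002],"spin":0}
    - {"jaw":0,"xyz":[0.012,-0.0056,0.0003],"spin":0}
    - {"jaw":0,"xyz":[0.016,-0.0075,0.0004],"spin":0}
    - {"jaw":0,"xyz":[0.02,-0.0093,0.0005],"spin":0}
    - {"jaw":0,"xyz":[0.023,-0.0107,0.0006],"spin":0}
    - {"jaw":0,"xyz":[0.025,-0.0117,0.0006],"spin":0}
    - {"jaw":0,"xyz":[0.026,-0.0121,0.0006],"spin":0}

```text
time_s: 12.9
tcp_pos: [0.5749, 0.1121, 0.0178]
ee_rot: [-3.133, -0.017, 1.154]
wrist_force: [0.0, -0.2, -0.0]
width: 0.001
finger_force: 0.1
```

```bash
python3 - <<'E'
from h import *
rep('w12'); hub("w12",viewer.get_calibration("wrist"))
E
```

```text
disc jig [45.6 90.7] box [ 200  138  108  107 7404]
tcp jig [28.9 57.2] z 0.0178 [-3.133 -0.017  1.154] F [ 0.  -0.2 -0. ] t 12.9
disc jig by hub [44.98 89.41] ((253.71014404296875, 195.0978240966797), 19.952199935913086)
```

Request:
apply_moves:
  rows:
    - {"jaw":0,"xyz":[0.0018,-0.0008,0],"spin":0}
    - {"jaw":0,"xyz":[0.0036,-0.0017,0],"spin":0}
    - {"jaw":0,"xyz":[0.0054,-0.0025,0],"spin":0}
    - {"jaw":0,"xyz":[0.0068,-0.0032,0],"spin":0}
    - {"jaw":0,"xyz":[0.0078,-0.0036,0],"spin":0}
    - {"jaw":0,"xyz":[0.0082,-0.0038,0],"spin":0}
    - {"jaw":0,"xyz":[0.0082,-0.0038,0],"spin":0}

```text
time_s: 13.53
tcp_pos: [0.5748, 0.1209, 0.0179]
ee_rot: [-3.133, -0.017, 1.154]
wrist_force: [-0.1, -0.3, -0.2]
width: 0.002
finger_force: 0.0
```

Request:
apply_moves:
  rows:
    - {"jaw":0,"xyz":[0.0005,-0.0002,0],"spin":0}
    - {"jaw":0,"xyz":[0.0009,-0.0004,0],"spin":0}
    - {"jaw":0,"xyz":[0.0009,-0.0004,0],"spin":0}

```text
time_s: 13.78
tcp_pos: [0.5748, 0.1217, 0.018]
ee_rot: [-3.133, -0.017, 1.154]
wrist_force: [-0.6, -0.3, -0.1]
width: -0.001
finger_force: 0.1
```

```bash
python3 - <<'E'
from h import *
rep('w13'); hub("w13",viewer.get_calibration("wrist"))
E
```

```text
disc jig [ 45.6 100.4] box [ 200  138  108  107 7356]
tcp jig [29.  66.8] z 0.018 [-3.133 -0.017  1.154] F [-0.6 -0.3 -0.1] t 13.7833
disc jig by hub [44.95 99.03] ((253.5, 195.0), 19.9061279296875)
```

Request:
apply_moves:
  rows:
    - {"jaw":0,"xyz":[0.0005,-0.0002,0],"spin":0}
    - {"jaw":0,"xyz":[0.0005,-0.0002,0],"spin":0}
    - {"jaw":0,"xyz":[0.0005,-0.0002,0],"spin":0}

```text
time_s: 14.08
tcp_pos: [0.5748, 0.1222, 0.018]
ee_rot: [-3.133, -0.017, 1.154]
wrist_force: [0.4, 0.2, -0.2]
width: -0.002
finger_force: 0.1
```

Request:
apply_moves:
  rows:
    - {"jaw":0,"xyz":[0.0005,-0.0002,0],"spin":0}
    - {"jaw":0,"xyz":[0.0005,-0.0002,0],"spin":0}
    - {"jaw":0,"xyz":[0.0005,-0.0002,0],"spin":0}

```text
time_s: 14.33
tcp_pos: [0.5748, 0.1228, 0.018]
ee_rot: [-3.133, -0.016, 1.154]
wrist_force: [-0.1, -1.2, -0.3]
width: 0.0
finger_force: 0.2
```

Request:
apply_moves:
  rows:
    - {"jaw":0,"xyz":[0.0004,-0.0002,0],"spin":0}
    - {"jaw":0,"xyz":[0.0004,-0.0002,0],"spin":0}
    - {"jaw":0,"xyz":[0.0004,-0.0002,0],"spin":0}

```text
time_s: 14.58
tcp_pos: [0.5747, 0.1229, 0.018]
ee_rot: [-3.133, -0.016, 1.153]
wrist_force: [-1.0, -1.3, 0.7]
width: -0.003
finger_force: 0.9
```

```bash
python3 - <<'E'
from h import *
rep('w14'); hub("w14",viewer.get_calibration("wrist"))
E
```

```text
disc jig [ 45.6 101.5] box [ 200  138  108  107 7297]
tcp jig [29.  67.9] z 0.018 [-3.133 -0.016  1.153] F [-1.  -1.3  0.7] t 14.5833
disc jig by hub [44.86 99.97] ((253.60256958007812, 195.5), 19.912675857543945)
```

Request:
apply_moves:
  rows:
    - {"jaw":0,"xyz":[0.0004,-0.0002,0],"spin":0}
    - {"jaw":0,"xyz":[0.0004,-0.0002,0],"spin":0}
    - {"jaw":0,"xyz":[0.0004,-0.0002,0],"spin":0}
    - {"jaw":0,"xyz":[0.0004,-0.0002,0],"spin":0}

```text
time_s: 14.97
tcp_pos: [0.5746, 0.123, 0.0179]
ee_rot: [-3.133, -0.015, 1.153]
wrist_force: [-0.7, -4.4, 1.8]
width: -0.004
finger_force: 2.2
```

Request:
apply_moves:
  rows:
    - {"jaw":0,"xyz":[-0.002,0,0],"spin":0}
    - {"jaw":0,"xyz":[-0.006,0,0],"spin":0}
    - {"jaw":0,"xyz":[-0.014,0,0],"spin":0}
    - {"jaw":0,"xyz":[-0.025,0,0],"spin":0}
    - {"jaw":0,"xyz":[-0.03,0,0],"spin":0}
    - {"jaw":0,"xyz":[-0.03,0,-0.02],"spin":0}
    - {"jaw":0,"xyz":[-0.03,0,-0.05],"spin":0}
    - {"jaw":0,"xyz":[-0.03,0,-0.08],"spin":0}

```text
time_s: 15.63
tcp_pos: [0.561, 0.0939, 0.0973]
ee_rot: [-3.13, -0.015, 1.153]
wrist_force: [0.5, -0.9, 0.6]
width: -0.0
finger_force: 0.0
```

Request:
apply_moves:
  rows:
    - {"jaw":0,"xyz":[0,0,-0.03],"spin":0}
    - {"jaw":0,"xyz":[0,0,-0.06],"spin":0}
    - {"jaw":0,"xyz":[-0.02,0,-0.06],"spin":0}
    - {"jaw":0,"xyz":[-0.02,0,-0.06],"spin":0}
    - {"jaw":0,"xyz":[-0.02,0,-0.06],"spin":0}
    - {"jaw":0,"xyz":[-0.02,0,-0.06],"spin":0}

```text
time_s: 16.13
tcp_pos: [0.554, 0.0752, 0.1564]
ee_rot: [-3.132, -0.016, 1.153]
wrist_force: [-0.2, -0.7, -0.2]
width: 0.0
finger_force: 0.0
```

```bash
python3 - <<'E'
from h import *
rep('w15'); hub("w15",viewer.get_calibration("wrist"))
E
```

```text
disc jig [ 44.9 100.7] box [ 225   57   60   63 2418]
tcp jig [ 7.2 20.7] z 0.1564 [-3.132 -0.016  1.153] F [-0.2 -0.7 -0.2] t 16.1333
disc jig by hub [ 44.78 100.07] ((254.5, 89.23912811279297), 11.771595001220703)
```

View pics/w15.png

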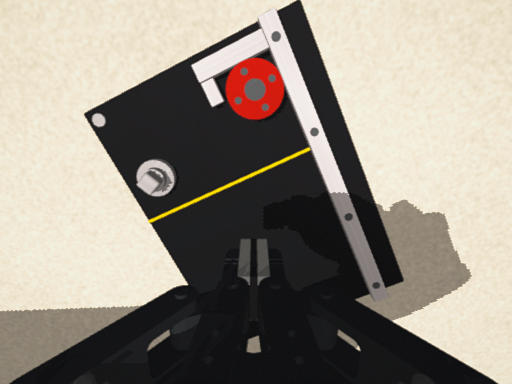

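The view shows the disc (254,89) home against the rail and end stop, the adapter (156,177) still standing, and the hand clear.

```bash
python3 -c "
from rig import arm
print(arm.hand_in())"
```

```text
the job is handed in; nothing more can be done
None
```

The job is handed in at about 16 s: the spacer measured at jig (44.8, 100.1) mm, within about 0.2 mm of the pocket centre and against both rail and end stop, with the adapter still standing and the hand clear.

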